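Back off and lock the spray-bench air regulator

ROBOT

A 6-joint arm with a two-finger parallel gripper is mounted at the origin on the work surface. World frame = base frame: x ahead of the robot, y to its left, z up, the work surface at z = 0. Lengths are in m, angles in rad, forces in N, time in s.
With the tool pointing down it reaches from about 0.325 to 0.75 m from the base axis. Payload 7.6 kg.
Tool frame: the origin (TCP) lies between the finger pads; the fingertips stand bot.tip_extent ahead of it and the grasp point (between the pads) lies 8 mm behind it (bot.tip_extent is the distance from the TCP to the fingertips, in m); z points along the fingers, y is the line along which they close (so a half turn about z gives the same grasp; the last joint's range is limited). The gripper opens to 85 mm and grips with 20 to 120 N. Pads are 22 mm wide; open, the fingers measure 114 mm over their backs; the gripper's body (76 mm by 85 mm) begins 54 mm behind the grasp point. The pads swing forward as they close: fully open they stand 13 mm farther back than shut.
Start: joints at [1.039, 0.052, 1.401, -0, 1.689, -0.07], TCP at [0.234, 0.47, 0.242] pointing down, gripper open.
Joint ranges: [-2.9, 2.9], [-0.91, 2.17], [0.12, 2.37], [-1.06, 4.2], [0.26, 2.73], [-2.93, 2.93]. Speed limits (rad/s): [2.57, 2.57, 3.01, 3.14, 3.14, 3.14].

INTERFACE

Orientations are given as a unit quaternion [w, x, y, z].
In Python, from workcell import bot gives the robot as it stands. Calls block until the motion is done:
- bot.reach(position, orientation): joint-space move of the TCP to a pose.
- bot.move_l(position, rotation=None, max_speed=0.15, force_limit=None): straight line of the TCP; rotation=None keeps the orientation; max_speed is the mean speed in m/s. With force_limit (N) it stops when the force on the tool has changed by that much, and returns True; else False.
- bot.movej(angles): joint-space move.
- bot.command_gripper(opening, force=None): finger opening in m; force is the grip in N (None keeps the last); returns when the fingers have stopped.
- bot.dwell(seconds).
- bot.inverse_kinematics(position, orientation): joint angles nearest the present ones, or None.
- bot.get_obs(): the state.
- bot.capture(name): name is "side" or "top"; returns a dict with "pixels" (420x560x3 uint8, blue, green, red), "camera_matrix" (3x3 intrinsics, pixels), "k1" (the pictures are not rectified: a ray, as slopes to the right and down, at radius r is drawn at 1 + k1 r^2 times it, then the intrinsics apply), "pose" (4x4, takes a point from camera to world coordinates). Camera axes: x right, y up, looking along -z (the intrinsics and any distortion apply to the point x, -y, -z); pixel columns grow to the right and rows downward; lengths in m; the calibration is good to about 2 mm. A picture is of the moment at which its call begins. There is no depth.
A pose or a line that the arm cannot do raises bot.MotionError and nothing moves.
- bot.hand_in(): hands the job in; it is judged then, once.
The state is a dict: "clock": time; "joints": joint angles; "joint_velocities": joint speeds; "effort": joint torques, N m; "ee_pos": TCP position; "eef_rot": TCP orientation; "force": force on the tool from outside, world axes, zero at the start; "wrist_torque": the same for the moment, N m; "finger_gap": finger opening in m; "gripper_force": force on a finger pad.
Only numpy, scipy, OpenCV 4.12 (cv2) and the standard library are available. Lean on these libraries where they do the work, as an engineer would, in place of code of your own. Each camera call takes 0.05 s, during which the arm holds its last target. There are 200 camera calls.

TASK

Glaze spraying is over for the day and the air is already shut off and bled: pull up the ribbed knob on top of the air regulator to unlock it, back it off anticlockwise (seen from above) until it comes up against its end stop, by feel and without wrenching it, and then push it right down again so that it locks there. Let go of it, and leave the ware, jars and tools around it where they are.

Things in the scene. Friction and masses are not known exactly. Their poses are not given: they have to be found in the camera images.
- airset: Air set, bolted to the bench: a dark steel foot plate (x -75 to 55, y -130 to 140 mm) carrying side by side a brass shut-off valve (y about -60 mm), the pressure regulator (y = 0, the tallest, ribbed black knob on top) and a fine filter with a plain domed cap (y = 70 mm). Origin on the bench top under the knob's upright axis; z up. All but knob and bonnet stays below 158 mm.
- knob_top (a point): Centre of the top face of the regulator's knob, on its axis: a black ribbed plastic cylinder, 44 mm across, reaching 40 mm down from this point, axis upright, without pointer or mark; grip it across at any yaw, by friction. 208 mm above the bench when locked down, 218 mm when pulled up. 25 mm and more is free all round it.
- bonnet_top (a point): On the knob's axis, 166 mm above the bench: upper shoulder of the aluminium bonnet under the knob (52 mm across at its foot at 155 mm, 39 mm here). The knob's underside lies 2 mm above this point when locked, 12 mm when pulled up. Below the bonnet is the regulator's 56 mm square body.
- reg_lock (a joint): How far the knob is pulled up, in m: 0 = down and locked (so at the start), 0.010 = up at its stop; free to turn above 0.004. A drag of about 3 N keeps it where it is left, so closing or dragging fingers can shift it down again.
- lock_ring (a point): Inside the knob, on its axis: the ring of hidden locking dogs. Below 4 mm of lift they mesh and bar turning but for about 0.07 rad of play either way. They mesh only every 30 degrees; one such place is where the knob rests, let go, at its off stop. Between these places a gentle push is blocked about 4 mm up, unless one is within some 0.15 rad.
- reg_screw (a joint): Turn of the knob in rad: 0 = off, at the end stop of anticlockwise turning (from above); grows clockwise (more pressure). Starts anywhere from 2.3 to 4.5. Drag about 0.1 N m. The stop is springy, about 6.5 N m per rad: the value goes below 0 while the knob is wrung against it, back to about 0 when let go. The stop is damaged at -0.25 (1.5 N m).
- gauge (a point): Centre of the round pressure gauge's dial, 42 mm across, on the regulator's +x side. The line is already shut off and bled: the needle lies on zero throughout and tells nothing about the knob.
- mug: Bisque-fired clay mug, 82 mm across, 95 mm tall, with a handle; a bystander near the air set. Origin: centre of its underside.
- glaze_jar: Closed glaze jar, 84 mm across, 125 mm tall; a bystander near the air set. Origin: centre of its underside.
- gun_cup: Lidded aluminium spray-gun cup, 64 mm across, 93 mm tall; a bystander near the air set. Origin: centre of its underside.
- bowl: White glazed bowl, 130 mm across, 55 mm tall; a bystander. Origin: centre of its underside.
- brush: Glaze brush 220 mm long, lying; a bystander. Origin: centre of its underside.
- test_tile: Small L-shaped clay test tile, 76 mm tall; a bystander. Origin: centre of its underside.
- throwing_rib: Flat wooden throwing rib, 125 x 50 x 8 mm, lying; a bystander. Origin: centre of its underside.

How it is judged:
On the way, in this order (a step that is already met when the one before it is completed fails the run):
1. the knob is pulled up (more than 5.5 mm), still turned on (value of joint reg_lock above 0.0055 m and value of joint reg_screw above 1.5 rad), for 0.1 s.
2. the knob, not yet pushed down (more than 3 mm up), is backed off to its end stop (within 0.1 rad) (value of joint reg_lock above 0.003 m and value of joint reg_screw below 0.1 rad), for 0.1 s.
At the end, for the whole second after the job is handed in: The knob is down in its lock (less than 2 mm up) at the off end stop (within 0.1 rad of it), at rest, and nothing holds it (value of joint reg_lock below 0.002 m and value of joint reg_screw between -0.1 and 0.1 rad and velocity of joint reg_screw below 0.05 rad/s); the robot touches nothing.
It fails at once if the knob is wrenched against its end stop (more than 0.25 rad past it, about 1.5 N m) (value of joint reg_screw below -0.25 rad).
It fails at once if a bystander is shoved by more than 25 mm (distance of any of mug, glaze_jar, gun_cup, bowl, brush, test_tile, throwing_rib from where it was at the start of the episode above 0.025 m).
It fails at once if a standing bystander is knocked over (angle between any of mug, glaze_jar, gun_cup, bowl, test_tile's own z axis and vertical above 0.5 rad).
It also fails if it takes over 64 s, if anything falls off the work surface, if the arm or the gripper's body presses on something with over 40 N, if the wrist force passes 120 N, or if a joint passes its speed limit or range.

## Working session

There is one attempt and no reset: what is moved stays moved. The work goes in short steps, each a Python script; the robot and the scene stay as the last script left them, time stands still between calls to the robot, and variables do not carry over. Pictures are saved under pics/ and viewed, at most 10 in all, crops included, and the job is handed in when it is done.

```bash
mkdir -p pics; cat > h.py <<'E'
from workcell import bot
import numpy as np, cv2
def ray(c,u,v):
    K=c["camera_matrix"];T=np.array(c["pose"])
    d=cv2.undistortPoints(np.array([[[u,v]]],float),np.array(K,float),np.array([c["k1"],0,0,0,0.]))[0,0]
    return T[:3,3],T[:3,:3]@np.array([d[0],-d[1],-1])
def onz(c,u,v,z):
    o,d=ray(c,u,v);return o+d*(z-o[2])/d[2]
def q(yaw): # tool down
    from scipy.spatial.transform import Rotation as R
    r=(R.from_euler('z',yaw)*R.from_euler('x',np.pi)).as_quat()
    return [r[3],r[0],r[1],r[2]]
E
python3 - <<'E'
from h import *
for n in("top","side"):
    c=bot.capture(n);cv2.imwrite(f"pics/{n}0.png",c["pixels"]);print(n,np.round(c["pose"],3).tolist(),c["k1"],np.array(c["camera_matrix"]).tolist())
o=bot.get_obs();print(o,bot.tip_extent)
E
```

```text
top [[-0.013, 0.984, -0.179, 0.344], [-1.0, -0.013, -0.001, 0.012], [-0.004, 0.179, 0.984, 1.15], [0.0, 0.0, 0.0, 1.0]] 0.016306661970260393 [[388.2390098836247, 0.0, 283.6688149526312], [0.0, 388.2390098836247, 206.78436251092205], [0.0, 0.0, 1.0]]
side [[0.966, 0.162, -0.2, 0.262], [-0.257, 0.648, -0.717, -1.068], [0.014, 0.744, 0.668, 1.166], [0.0, 0.0, 0.0, 1.0]] -0.01388396714707885 [[487.46288062935224, 0.0, 277.4006015856962], [0.0, 487.46288062935224, 204.76025784053928], [0.0, 0.0, 1.0]]
{'clock': 0.1, 'joints': array([ 1.03866971e+00,  5.27974737e-02,  1.40162639e+00,  1.52082127e-05,
        1.68861401e+00, -7.02567549e-02]), 'joint_velocities': array([-0.00018382, -0.00158345, -0.00104873,  0.00094127,  0.00076986,
        0.0017933 ]), 'effort': array([ 1.46925682e-03, -3.82581925e+01, -3.60985458e+01, -4.47078014e-05,
        4.80620991e-03, -2.12128043e-05]), 'ee_pos': array([0.23377689, 0.46979131, 0.24154263]), 'eef_rot': array([-2.21579907e-04,  2.28886812e-01,  9.73452775e-01, -6.87838643e-04]), 'force': array([-0.49439956, -0.77150476,  0.08407477]), 'wrist_torque': array([ 0.01530765, -0.02323312,  0.00029715]), 'gripper_force': 0.0, 'finger_gap': 0.08507388905620242} 0.011
```

View pics/top0.png

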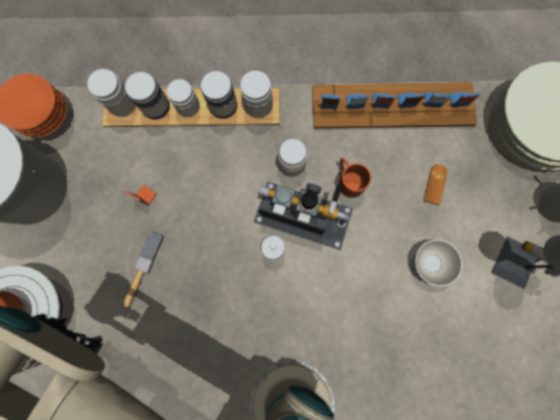

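View pics/side0.png

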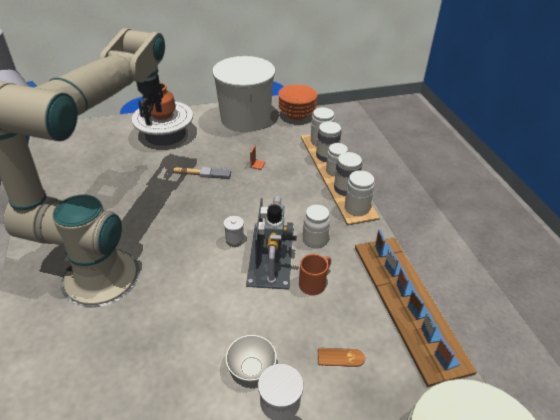

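The knob is near (310,199) in the top view and (274,213) in the side view. The glaze jar (292,155), mug (354,180) and gun cup (273,247, top view) stand around it. I'll enlarge both views.

```bash
python3 - <<'E'
import cv2,numpy as np
a=cv2.imread("pics/top0.png")[150:260,250:380];b=cv2.imread("pics/side0.png")[190:300,215:345]
f=lambda x:cv2.resize(x,None,fx=3,fy=3,interpolation=cv2.INTER_CUBIC)
cv2.imwrite("pics/z.png",np.hstack([f(a),f(b)]))
E
```

```text
(no output)
```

View pics/z.png

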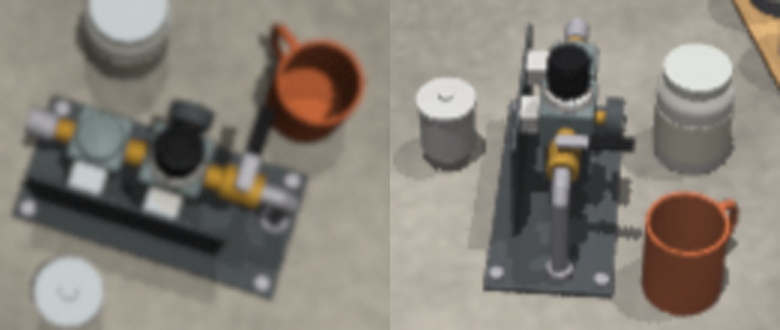

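The left half shows the black knob centred at about (310,200) in the top view. The right half shows its top face at about (275,208) in the side view, with the valve lever and gauge on the side towards +x. I'll mask the black and cross the two rays.

```bash
python3 - <<'E'
from h import *
for n,(u,v) in dict(top=(310,200),side=(274,213)).items():
    im=cv2.imread(f"pics/{n}0.png");c=bot.capture(n)
    m=(im.max(2)<45).astype(np.uint8);m=cv2.morphologyEx(m,cv2.MORPH_OPEN,np.ones((3,3),np.uint8))
    k,l,s,ce=cv2.connectedComponentsWithStats(m);i=l[v,u];print(n,i,s[i],ce[i],onz(c,*ce[i],.208),onz(c,*ce[i],.188))
    x0,y0=u-16,v-16
    for r in im.max(2)[y0:y0+34,x0:x0+34]:print(' '.join('%3d'%t for t in r))
c=bot.capture("top")
for p in[(268,188.5),(262,220),(346,207)]:print(onz(c,*p,0.01))
# foot plate corner bolts top crop
for p in[(60,108),(28,207),(262,283),(292,181)]:print(p,onz(c,250+p[0]/3,150+p[1]/3,.01))
for nm,p,h in[("jar",(127,15),.125),("mug",(318,82),.095),("cup",(68,290),.093)]:print(nm,onz(c,250+p[0]/3,150+p[1]/3,h))
E
```

```text
top 7 [302 189  15  20 233] [309.20600858 198.93991416] [ 0.53477815 -0.04999107  0.208     ] [ 0.53882816 -0.05130848  0.188     ]
129 128 125 123 123 123 130 138 146 152 152 145 124  92  72  70  76  84  92 100 110 117 120 131 143 152 154 155 154 152 151 149 149 150
131 131 128 126 126 127 134 143 149 152 150 139 109  75  59  60  66  72  76  82  87  90  93 103 119 134 145 151 153 153 151 149 149 150
132 132 131 130 132 135 140 145 151 152 148 129  96  63  57  61  68  74  76  78  80  80  79  82  93 105 122 139 150 151 152 150 151 152
133 134 135 138 143 143 142 141 143 145 142 120  85  59  58  61  68  73  75  78  80  78  76  73  74  79  95 120 143 151 153 153 153 152
131 137 143 147 151 146 133 123 121 125 126 107  74  52  52  57  63  68  73  77  80  77  74  70  68  66  77 110 138 151 154 153 152 153
124 133 142 150 154 147 122 101  95 101 103  89  63  43  41  43  49  56  62  68  72  73  71  70  66  61  76 113 140 149 151 151 152 153
110 114 124 137 144 137 111  91  88  91  89  77  57  36  28  30  30  39  46  52  57  63  65  63  62  60  86 123 145 148 147 148 150 150
100  94  98 109 
[... 8131 characters left out ...]
2  93  93
113 143 143 143 142 134  99  77  79  80  81  82  82  83  84  85  85  90  91  95  98 102 104 104  90  99 160 157 123  84  86  87  87  88
 79  98 106 103 106  96  78  71  71  73  72  73  72  71  67  71  68  72  73  74  74  75  77  77  69  78 114 112  93  75  78  80  82  85
[0.6085973  0.06018831 0.01      ]
[0.51303195 0.07850628 0.01      ]
[ 0.54888533 -0.17205058  0.01      ]
(60, 108) [0.61624117 0.0541179  0.01      ]
(28, 207) [0.51613527 0.08641277 0.01      ]
(262, 283) [ 0.43810631 -0.14206275  0.01      ]
(292, 181) [ 0.53875389 -0.17559457  0.01      ]
jar [ 0.67541486 -0.01208891  0.125     ]
mug [ 0.61752601 -0.18972119  0.095     ]
cup [0.42718    0.04487989 0.093     ]
```

The two views and the foot-plate bolts agree that the knob axis is at about (0.5355, -0.052), with the air set yawed about -18°. Next I'll go above it and wind joint 6 to the end that leaves the full anticlockwise travel.

```bash
python3 - <<'E'
from h import *
o=bot.get_obs();p=o["ee_pos"]
bot.move_l([p[0],p[1],.31],max_speed=.3)
K=[.5355,-.052]
bot.reach([*K,.30],q(np.pi/2))
j=bot.get_obs()["joints"].copy();print(j,bot.get_obs()["clock"])
r0=bot.get_obs()["eef_rot"]
j[5]+=.2;bot.movej(j);r1=bot.get_obs()["eef_rot"]
from scipy.spatial.transform import Rotation as R
f=lambda a:R.from_quat([a[1],a[2],a[3],a[0]])
d=(f(r1)*f(r0).inv()).as_rotvec();print("yaw per +j6",d)
j[5]=-2.8*np.sign(d[2]);bot.movej(j)
o=bot.get_obs();print(o["joints"],o["ee_pos"],o["clock"],o["force"],o["wrist_torque"])
for n in("top","side"):
    c=bot.capture(n);i=c["pixels"]
    cv2.imwrite(f"pics/{n}1.png",i)
a=cv2.imread("pics/top1.png")[140:260,240:380];b=cv2.imread("pics/side1.png")[130:250,205:345]
g=lambda x:cv2.resize(x,None,fx=2.8,fy=2.8,interpolation=cv2.INTER_CUBIC)
cv2.imwrite("pics/z1.png",np.hstack([g(a),g(b)]))
E
```

```text
[-1.63961582e-01  8.32162300e-02  1.25434634e+00  2.20506496e-04
  1.80401417e+00 -1.65448217e-01] 2.7833
yaw per +j6 [ 3.24133845e-05 -8.74711515e-05 -1.94793095e-01]
[-1.63987350e-01  8.32324718e-02  1.25433118e+00  1.94758948e-04
  1.80400981e+00  2.79924093e+00] [ 0.53555554 -0.05116665  0.30004555] 5.4417 [-0.21679748 -0.16799454 -0.05573821] [-0.02948014  0.02994336 -0.01031392]
```

View pics/z1.png

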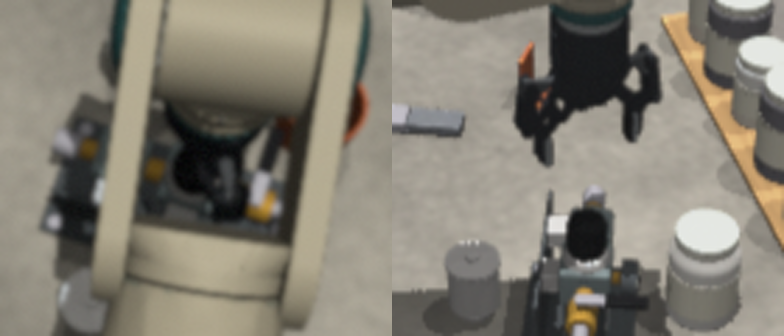

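The side view (right half) shows the open fingers straddling the knob axis symmetrically: fingers near x 543 and 632, knob at 588. Now I'll descend with a guard, close gently and read the side load.

```bash
python3 - <<'E'
from h import *
p=bot.get_obs()["ee_pos"]
print(bot.move_l([.5355,-.052,.187],max_speed=.1,force_limit=8))
s=lambda t:print(t,*[np.round(bot.get_obs()[k],4) for k in("clock","ee_pos","force","wrist_torque","finger_gap","gripper_force")])
s("down")
bot.command_gripper(.0,force=20);bot.dwell(.2);s("closed")
print(bot.get_obs()["joints"],bot.get_obs()["eef_rot"])
E
```

```text
False
down 6.825 [ 0.5359 -0.0521  0.1879] [ 0.2445 -1.0038  0.3535] [-0.0104 -0.0022 -0.0207] 0.0856 0.0
closed 7.4833 [ 0.5357 -0.052   0.1873] [ 0.9319 -0.4062  1.334 ] [ 0.0741 -0.2045  0.0431] 0.0436 23.5066
[-1.65531026e-01  1.11657462e-01  1.44746381e+00  2.71371794e-04
  1.58172942e+00  2.79836796e+00] [-3.04863470e-04  7.67060253e-01 -6.41574947e-01  2.51185581e-04]
```

Well centred: gap 43.6 mm and only about 1 N side load. Grip firmer and pull up to the stop.

```bash
python3 - <<'E'
from h import *
s=lambda t:print(t,*[np.round(bot.get_obs()[k],4) for k in("clock","ee_pos","force","wrist_torque","finger_gap","gripper_force")])
bot.command_gripper(.0,force=50);s("grip")
p=bot.get_obs()["ee_pos"]
for dz in(.004,.008,.012):
    h=bot.move_l([.5355,-.052,p[2]+dz],max_speed=.03,force_limit=15);s(("up",dz,h))
    if h:break
bot.dwell(.15);s("held")
E
```

```text
grip 7.7 [ 0.5357 -0.052   0.1874] [2.2114 0.6605 3.3876] [ 0.0628 -0.1613 -0.0137] 0.0428 50.3927
('up', 0.004, False) 7.9917 [ 0.5357 -0.052   0.1914] [2.3953 0.9541 0.089 ] [ 0.0442 -0.4684 -0.0315] 0.0426 51.2289
('up', 0.008, False) 8.275 [ 0.5356 -0.052   0.1955] [3.96   1.3447 1.0229] [ 0.0236 -0.7167  0.0557] 0.0428 51.3481
('up', 0.012, False) 8.5583 [ 0.5356 -0.052   0.1981] [ 7.1323 -0.3303 -6.6053] [-0.0625 -1.3636 -0.0883] 0.0423 54.2479
held 8.7083 [ 0.5356 -0.052   0.198 ] [ 7.6053 -1.3803 -5.9409] [-0.057  -1.3581 -0.0269] 0.0428 54.2476
```

It rose 10 mm to the stop, shown by -6.6 N. Turning now: 1.8 rad coarsely, which is safe because it starts at 2.3 or more, then small steps watching the wrist torque.

```bash
python3 - <<'E'
from h import *
def s(t):
    o=bot.get_obs();print(t,*[np.round(o[k],3) for k in("clock","ee_pos","force","wrist_torque","finger_gap")],round(o["joints"][5],3))
bot.move_l([.5355,-.052,.1972],max_speed=.03);s("relax")
j=bot.get_obs()["joints"].copy()
start=j[5]
for k in range(6):
    j[5]-=.3;bot.movej(j)
    s(k)
base=[]
while j[5]>start-4.7 and j[5]>-2.9:
    j[5]-=.07;bot.movej(j)
    o=bot.get_obs();t=o["wrist_torque"][2]
    base.append(t)
    if len(base)>3 and abs(t-np.median(base[:-1]))>.3: s("STOP");break
s("end");print(np.round(base,2),start-j[5])
E
```

```text
relax 8.958 [ 0.536 -0.052  0.197] [ 5.916 -0.218 -2.407] [-0.01  -1.019  0.062] 0.043 2.798
0 9.35 [ 0.536 -0.052  0.197] [ 5.926  0.085 -1.699] [ 0.126 -1.158  0.11 ] 0.043 2.498
1 9.742 [ 0.536 -0.052  0.197] [ 8.888  1.041 -2.527] [ 0.351 -1.428  0.089] 0.042 2.198
2 10.133 [ 0.536 -0.051  0.197] [ 9.232  2.518 -2.954] [ 0.534 -1.623  0.118] 0.043 1.898
3 10.525 [ 0.537 -0.051  0.197] [ 9.497  4.704 -2.885] [ 0.865 -1.655  0.098] 0.042 1.598
4 10.917 [ 0.537 -0.051  0.197] [ 9.442  6.097 -3.376] [ 0.986 -1.629  0.061] 0.042 1.298
5 11.308 [ 0.536 -0.05   0.197] [ 8.503  7.937 -2.792] [ 1.282 -1.49   0.096] 0.043 0.998
STOP 16.308 [ 0.535 -0.049  0.197] [ 0.809 11.758  1.399] [ 1.863 -0.134 -0.499] 0.043 -0.401
end 16.308 [ 0.535 -0.049  0.197] [ 0.809 11.758  1.399] [ 1.863 -0.134 -0.499] 0.043 -0.401
[ 0.02  0.09  0.08  0.1   0.06  0.03  0.08  0.06  0.08  0.07  0.1   0.06
  0.15  0.07  0.12  0.08  0.06  0.13  0.18 -0.5 ] 3.2
```

The torque jumped to -0.5 N m after 3.2 rad, which is plausible for the stop. I'll confirm it by the spring slope.

```bash
python3 - <<'E'
from h import *
def s(t):
    o=bot.get_obs();print(t,*[np.round(o[k],3) for k in("clock","force","wrist_torque")],round(o["joints"][5],3))
j=bot.get_obs()["joints"].copy();j0=j.copy();bot.dwell(.1);s(0)
for d in(.03,.06,.09,.12,.06,.03,0):
    j[5]=j0[5]+d;bot.movej(j);bot.dwell(.1);s(d)
E
```

```text
0 16.408 [ 0.389 11.736  2.654] [ 1.806 -0.117 -0.46 ] -0.401
0.03 16.758 [ 2.756  3.443 -1.312] [ 0.431 -0.597 -0.07 ] -0.371
0.06 17.108 [ 3.003  3.309 -1.559] [ 0.596 -0.655 -0.127] -0.342
0.09 17.458 [ 4.041  2.876 -1.101] [ 0.558 -0.675 -0.052] -0.312
0.12 17.808 [ 4.093  4.878 -0.834] [ 0.593 -0.76  -0.052] -0.282
0.06 18.158 [ 3.196  3.497 -0.181] [ 0.552 -0.634  0.111] -0.342
0.03 18.508 [ 3.184  4.25  -0.876] [ 0.529 -0.607  0.103] -0.372
0 18.858 [3.166 5.013 0.166] [ 0.698 -0.555 -0.473] -0.401
```

The slope isn't clear because static drag masks it. I'll probe slightly further in 0.02 rad steps with a torque cap, well inside the 1.5 N m limit.

```bash
python3 - <<'E'
from h import *
def s(t):
    o=bot.get_obs();print(t,*[np.round(o[k],3) for k in("clock","ee_pos","force","wrist_torque","finger_gap","gripper_force")],round(o["joints"][5],3));return o["wrist_torque"][2]
j=bot.get_obs()["joints"].copy();j0=j.copy();s(0)
for d in(.02,.04,.06):
    j[5]=j0[5]-d;bot.movej(j);bot.dwell(.1)
    if s(d)<-.8:break
E
```

```text
0 18.858 [ 0.535 -0.049  0.197] [3.166 5.013 0.166] [ 0.698 -0.555 -0.473] 0.043 55.217 -0.401
0.02 19.208 [ 0.535 -0.049  0.197] [3.285 4.447 0.543] [ 0.599 -0.565 -1.116] 0.043 55.211 -0.419
```

The slope is about 35 N m/rad, too stiff for the stop spring. I'll back off now and see whether the knob is free clockwise, as at the stop, or boxed in by the dogs.

```bash
python3 - <<'E'
from h import *
def s(t):
    o=bot.get_obs();print(t,*[np.round(o[k],3) for k in("clock","ee_pos","force","wrist_torque","finger_gap","gripper_force")],round(o["joints"][5],3));return o["wrist_torque"][2]
j=bot.get_obs()["joints"].copy();a=j[5]
for d in(.06,.12,.18,.24,.30):
    j[5]=a+d;bot.movej(j)
    if abs(s(d))>.4:break
for n in("top","side"):
    cv2.imwrite(f"pics/{n}2.png",bot.capture(n)["pixels"])
g=lambda x:cv2.resize(x,None,fx=4,fy=4,interpolation=cv2.INTER_CUBIC)
a=cv2.imread("pics/top2.png")[150:250,260:360];b=cv2.imread("pics/side2.png")[150:250,220:320]
cv2.imwrite("pics/z2.png",np.hstack([g(a),g(b)]))
E
```

```text
0.06 19.458 [ 0.535 -0.049  0.197] [ 3.613  4.248 -0.687] [ 0.469 -0.705 -0.098] 0.043 55.174 -0.359
0.12 19.708 [ 0.535 -0.049  0.197] [ 4.419  3.287 -0.685] [ 0.489 -0.756 -0.151] 0.043 55.156 -0.299
0.18 19.958 [ 0.535 -0.049  0.197] [ 3.703  3.614 -0.191] [ 0.517 -0.856 -0.087] 0.042 55.136 -0.239
0.24 20.208 [ 0.535 -0.049  0.197] [ 5.246  3.073 -0.653] [ 0.47  -0.984 -0.067] 0.042 55.117 -0.179
0.3 20.458 [ 0.535 -0.049  0.197] [ 6.427  2.908 -1.875] [ 0.458 -1.07  -0.139] 0.043 55.095 -0.119
```

View pics/z2.png

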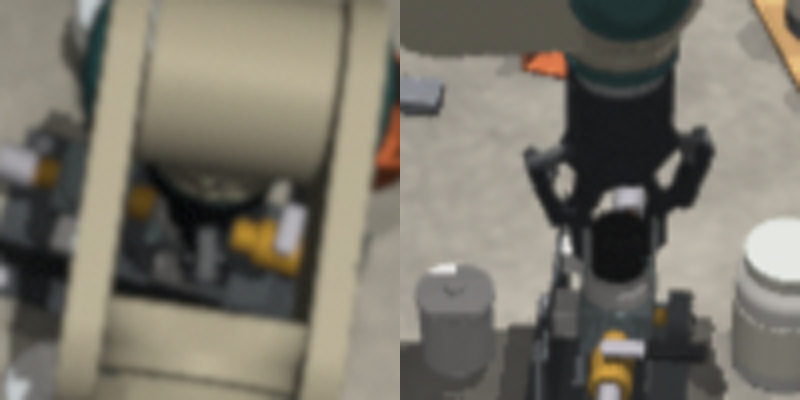

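The knob is visibly raised: bright bonnet shows below it at about (615,290), and nothing touches the fingers. It is free clockwise and blocks anticlockwise near j6=-0.385. To prove the block belongs to the knob and not the arm, I'll regrip at another yaw and see whether it blocks at the same knob angle.

```bash
cat >> h.py <<'E'
def s(t):
    o=bot.get_obs();print(t,*[np.round(o[k],3) for k in("clock","ee_pos","force","wrist_torque","finger_gap","gripper_force")],round(o["joints"][5],3));return o["wrist_torque"][2]
E
python3 - <<'E'
from h import *
a=bot.get_obs()["joints"][5]
bot.command_gripper(.07);s("open")
j=bot.get_obs()["joints"].copy();j[5]=a+1.0;bot.movej(j)
bot.move_l([.5355,-.052,.197],max_speed=.05);s("turned")
bot.command_gripper(0,force=40);s("grip")
print(bot.move_l([.5355,-.052,.209],max_speed=.03,force_limit=10));z=bot.get_obs()["ee_pos"][2];s("up")
bot.move_l([.5355,-.052,z-.0005],max_speed=.03)
j=bot.get_obs()["joints"].copy()
print("expect block at j6",a+1-.266)
T=[]
while j[5]>a+1-.6:
    j[5]-=.04 if j[5]>a+1-.2 else .015
    bot.movej(j);bot.dwell(.05);o=bot.get_obs();T.append((round(o["joints"][5],3),round(o["wrist_torque"][2],2)))
    if T[-1][1]<-.45:break
print(T);s("end")
E
```

```text
open 20.942 [ 0.535 -0.05   0.197] [-0.072 -0.433 -0.34 ] [ 0.027 -0.046 -0.062] 0.07 0.0 -0.119
turned 22.133 [ 0.536 -0.052  0.197] [ 1.333  0.145 -1.144] [-0.042 -0.017  0.005] 0.07 0.0 0.876
grip 22.483 [ 0.535 -0.051  0.197] [-3.161  4.036  1.267] [ 0.43   0.44  -0.032] 0.043 41.955 0.876
True
up 22.742 [ 0.535 -0.051  0.198] [2.136 0.153 2.101] [-0.269 -0.46  -0.051] 0.043 45.328 0.876
expect block at j6 0.6146584345305206
[(np.float64(0.835), np.float64(0.04)), (np.float64(0.796), np.float64(0.09)), (np.float64(0.756), np.float64(0.14)), (np.float64(0.716), np.float64(0.11)), (np.float64(0.676), np.float64(0.09)), (np.float64(0.66), np.float64(-0.02)), (np.float64(0.645), np.float64(-0.05)), (np.float64(0.63), np.float64(0.02)), (np.float64(0.615), np.float64(-0.0)), (np.float64(0.6), np.float64(-0.18)), (np.float64(0.585), np.float64(-0.65))]
end 26.292 [ 0.535 -0.051  0.198] [ 3.133  1.528 -1.398] [-0.082 -0.743 -0.646] 0.043 45.286 0.585
```

It blocks at the same knob angle (j6 0.60, expected 0.61). The total turn of about 3.18 rad is close to 6×30°, and the knob is raised, so this is its end stop. Next I'll let go, rise, close the fingers and push the knob down from above.

```bash
python3 - <<'E'
from h import *
bot.dwell(.2)
j=bot.get_obs()["joints"].copy();j[5]+=.03;bot.movej(j);bot.dwell(.3);s("eased")
bot.command_gripper(.08);s("open")
bot.move_l([.5355,-.052,.265],max_speed=.1)
bot.command_gripper(0,force=40);s("shut")
h=bot.move_l([.5355,-.052,.235],max_speed=.06,force_limit=8);s(("near",h))
h=bot.move_l([.5355,-.052,.214],max_speed=.02,force_limit=25);s(("push",h))
E
```

```text
eased 27.042 [ 0.535 -0.051  0.198] [ 2.02   0.605 -1.   ] [-0.181 -0.71  -0.038] 0.043 45.297 0.614
open 27.5 [ 0.535 -0.051  0.198] [-0.845 -0.352  0.04 ] [-0.024 -0.013  0.024] 0.08 0.0 0.615
shut 29.05 [ 0.536 -0.052  0.265] [-0.084 -0.996  0.378] [0.013 0.02  0.013] -0.001 0.0 0.615
('near', False) 29.7 [ 0.536 -0.052  0.235] [-0.279 -0.054 -0.5  ] [ 0.018 -0.072  0.037] 0.0 0.0 0.614
('push', False) 30.9 [ 0.536 -0.052  0.218] [-6.322  0.287 20.502] [ 0.079  1.186 -0.024] 0.0 9.903 0.614
```

The fingertips reached z≈0.207 against 20 N, so the knob is down. I'll retreat and look.

```bash
python3 - <<'E'
from h import *
bot.move_l([.5355,-.052,.33],max_speed=.15);s("up")
bot.reach([.40,.30,.33],q(np.pi/2));s("away")
g=lambda x:cv2.resize(x,None,fx=3,fy=3,interpolation=cv2.INTER_CUBIC)
for n in("top","side"): cv2.imwrite(f"pics/{n}3.png",bot.capture(n)["pixels"])
a=cv2.imread("pics/top3.png")[150:260,250:380];b=cv2.imread("pics/side3.png")[190:300,215:345]
cv2.imwrite("pics/z3.png",np.hstack([g(a),g(b)]))
p0,p1=[cv2.imread(f"pics/side{i}.png").max(2)[200:230,255:295] for i in(0,3)]
print(cv2.absdiff(p0,p1).max())
E
```

```text
up 31.825 [ 0.535 -0.052  0.328] [ 0.512  1.627 -0.385] [ 0.006 -0.028 -0.035] -0.0 0.0 0.616
away 33.233 [0.401 0.299 0.33 ] [ 0.387  0.306 -0.596] [ 0.042 -0.013 -0.024] 0.0 0.0 0.57
36
```

View pics/z3.png

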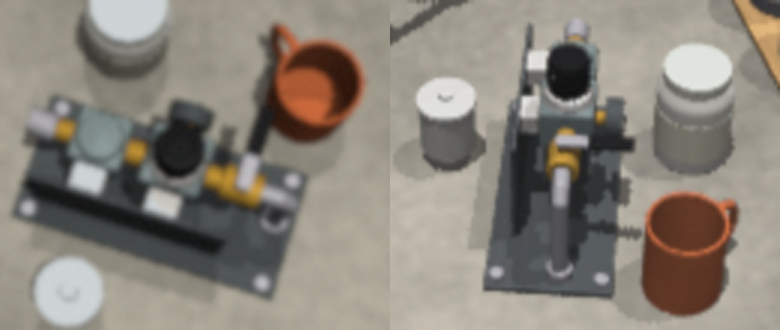

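The knob is back at its starting height (side view, crop (569,70)), the mug, jar and cup haven't moved, and the arm is clear. Handing in.

```bash
python3 -c "
from workcell import bot
print(bot.hand_in())"
```

```text
the job is handed in; nothing more can be done
None
```

I pulled the knob up, backed it off about 3.2 rad to a firm stop, pushed it down to its locked height, let go and handed the job in; the stop felt stiffer than described (about 30 N m/rad against 6.5, peak about 1.1 N m), the mug, jar and cup did not move, and no verdict came back.

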